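# Seat the glass panel's carrier plate on the soldering jig

## Robot

A 6-joint arm with a two-finger parallel gripper is mounted at the origin on the work surface. World frame = base frame: x ahead of the robot, y to its left, z up, the work surface at z = 0. Lengths are in m, angles in degrees, forces in N, time in s.
With the tool pointing down it reaches from about 0.325 to 0.775 m from the base axis. Payload 5.5 kg.
Tool frame: the origin (TCP) lies midway between the tips of the shut fingers; the grasp point (between the pads) lies 19 mm behind it (env.grip_depth is the distance from the TCP to the grasp point, in m); x points along the fingers, y is the direction in which the jaws open and shut, and the axes are right-handed (so a half turn about x gives the same grasp; the last joint's range is limited). The gripper opens to 88 mm and grips with 3 to 60 N. Pads are 20 mm wide; open, the fingers measure 115 mm over their backs; the gripper's body (75 mm by 178 mm) begins 61 mm behind the grasp point.
Start: joints at [-77.561, 5.22, 70.514, -0, 104.267, -3.249], TCP at [0.162, -0.578, 0.202] pointing down, gripper open.
Joint ranges: [-164.24, 164.24], [-49.07, 125.15], [9.68, 141.18], [-86.29, 266.29], [3.28, 154.24], [-151.56, 151.56]. Speed limits (degrees/s): [147.25, 147.25, 172.46, 180, 180, 180].

## Interface

Orientations are given as a 3x3 rotation matrix whose columns are the frame's x, y, z axes.
In Python, from cell import observe, cams, job, env gives the robot as it stands. The module is installed in compiled form; this text tells all that it offers.
- The arm moves only by the tool drive_tool, never from a script. Its argument "series" is a list of rows, each a list of 3 entries, a list of its own where there are three numbers: the closure, from -1 (fully open) to 1 (shut), then the shift along the tool's x, y, z in units of 40 mm (1.0 is 40 mm), then the turn, a rotation vector about the tool's x, y, z in units of 6 degrees (1.0 is 6 degrees). A call has 1 to 10 rows; each row is the pose to reach, as a shift and turn from the pose measured when the call began, along the tool's axes at that moment; what a row does not reach only later rows make up. A row lasts 1/12 s, in which the tool goes at most 41.7 mm and 7.16 degrees, less where a joint would pass 70% of its speed; a pose out of reach is approached as far as the arm can. A call with a gripper value outside its range is refused whole. The fingers move at their own pace and stop on an object; the grip force is fixed at half the most. Time passes only in rows, so rows that repeat a pose let the fingers close. It gives the time, the measured TCP pose, the force and the opening at its end, in the units of the state.
- observe(): the state, without advancing time (a new reading comes with each control period).
- cams.grab_frame(name): name is "scene" or "top" or "wrist"; returns (picture, depth): 384x512x3 uint8, red, green, blue; 384x512 float32, m along the optical axis (not along the pixel's ray), 0 where there is no reading.
- cams.camera_info(name): a dict with "vertical_fov" (degrees; the focal length in pixels is half the picture's height over the tangent of half this angle, whatever the lens; pixels are square), "cx", "cy" (the principal point, pixels), "extrinsics" (4x4, takes a point from camera to world coordinates); the wrist camera has in their place "mount" (4x4, takes a point from camera to tool coordinates, whose origin is the TCP and whose axes are the tool frame's). Camera axes: x right, y up, looking along -z (the intrinsics and any distortion apply to the point x, -y, -z); pixel columns grow to the right and rows downward; lengths in m; the calibration is good to about 2 mm. A picture is of the moment at which its call begins: read the wrist's pose just before it. camera_info takes no time and is no camera call.
- job.finish_job(): hands the job in, once; it reports no verdict.
The state is a dict: "clock": time; "joint_positions": joint angles; "dq": joint speeds; "joint_efforts": joint torques, N m; "tcp_pos": TCP position; "tcp_rot": TCP orientation; "contact_force": force on the tool from outside, world axes, zero at the start; "wrist_torque": the same for the moment, N m; "gripper_width": finger opening in m.
Only numpy, scipy, OpenCV 4.12 (cv2) and the standard library are available. Lean on these libraries where they do the work, as an engineer would, in place of code of your own. Each camera call takes 0.05 s, during which the arm holds its last target.

## Task

The aluminium plate with the glass mosaic lies askew on the wooden jig, propped up on the jig's two hidden locating pins. Push it gently away from the robot and sideways with the fingertips, using the wooden fence on its left to square it, until both its holes drop over the two pins and the plate lies flat on the board within the corner marks. Do not lift, carry or tip the plate, and leave the other things where they are.

Things in the scene. Friction and masses are not known exactly. Their poses are not given: they have to be found in the camera images.
- jig: fixed plywood soldering jig on the table, 300 x 300 mm, 18 mm thick; origin at the centre of its underside, z up. Position and yaw vary. Dark corner marks on its top show the outline of the seated plate, whose centre is then at x = 0, y = 0, axes along the jig's. A wooden fence and two locating pins stand on it
- fence (a point): middle of the top edge of the fence's inner face, at y = +76 mm, 14 mm above the board's top. The fence is a fixed wooden strip along the jig's x axis, 280 mm long, 26 mm wide, 14 mm tall; a seated plate clears it by about 1 mm
- pin_left (a point): tip of the locating pin nearer to the fence, at x = +15, y = +45 mm on the jig: steel, 8 mm diameter, coned tip, 7 mm above the board's top (hidden under the plate at first)
- pin_right (a point): tip of the other, like pin, at x = +15, y = -45 mm on the jig (hidden under the plate at first)
- plate: loose aluminium plate, 130 mm (x) by 150 mm (y) by 8 mm thick, 0.3 to 0.54 kg, glass mosaic in its face; origin at the centre of its underside, z up. At first 18 to 34 mm short of its place (towards the jig's -x), 4 to 26 mm off sideways (-y), yaw up to 0.12 rad off; -x edge on the board, +x part on the pin tips, so it slopes about 0.07 rad. Slides easily, with 1 to 4 N
- hole_left (a point): centre of the plate's hole nearer to the fence, at the underside: 13 mm diameter, right through, at x = +15, y = +45 mm on the plate. With both holes over the pins the plate drops by its own weight, lies flat on the board and the pins stop it
- hole_right (a point): centre of the plate's other, like hole, at x = +15, y = -45 mm on the plate, at the underside
- foil_roll: roll of copper foil lying flat on the jig board beyond the plate: ring 64 mm outside, 8 mm tall; origin: centre of its underside. Leave alone
- marker: black marker, 110 mm by 12 mm, lying on the jig board behind the fence; origin at the middle of its underside. Leave alone
- glass_blue: offcut of blue glass, 70 x 50 x 4 mm, flat on the table to the left; origin: centre of its underside. Leave alone
- glass_red: offcut of red glass, 60 x 40 x 4 mm, flat on the table to the left; origin: centre of its underside. Leave alone
- flux: bottle with a red cap, 48 mm across, 110 mm tall, standing on the table to the right; origin: centre of its base. Leave alone
- brush_mug: blue ceramic cup, 76 mm across, 90 mm tall, standing on the table to the left; origin: centre of its base. Leave alone
- brush: brush with a wooden handle, about 200 mm long, lying on the table to the right. Leave alone
There are look-alikes about, which are no part of the job. Several things have the shape of the plate; the one meant has the colours described above.

How it is judged (in metres and radians):
At the end, for the whole second after the job is handed in: Both holes are over their pins (centres within 4 mm), the plate lies flat on the board (underside within 1.5 mm of it, tilt under 0.02 rad) and is at rest (horizontal distance between hole_left and pin_left below 0.004 m and horizontal distance between hole_right and pin_right below 0.004 m and z of plate in the frame of jig below 0.0195 m and angle between plate's own z axis and vertical below 0.02 rad and linear speed of plate below 0.01 m/s); the robot touches nothing.
It fails at once if the plate is lifted (its middle more than 12 mm above the board) (z of plate in the frame of jig above 0.03 m).
It fails at once if the plate is tipped by more than 0.25 rad (angle between plate's own z axis and vertical above 0.25 rad).
It fails at once if the plate is squeezed or rammed by the fingers with more than 40 N (contact force between the fingers and plate above 40 N).
It fails at once if another thing is moved by more than 25 mm (distance of any of foil_roll, marker, glass_blue, glass_red, flux, brush_mug, brush from where it was at the start of the episode above 0.025 m).
It also fails if it takes over 48 s, if anything falls off the work surface, if the arm or the gripper's body presses on something with over 40 N, if the wrist force passes 120 N, or if a joint passes its speed limit or range.

## Working session

There is one attempt and no reset: what is moved stays moved. The work goes in short steps, Python scripts to look and compute and a tool call to move; the robot and the scene stay as the last step left them, time stands still between calls to the robot, and variables do not carry over. Pictures are saved under pics/ and viewed, and the job is handed in when it is done.

Besides the shell and the picture viewer there is one more tool, called after "Call:" by a JSON object that holds its "api" and its "payload". drive_tool: Moves the arm, as the interface text tells. Its arguments: {"type":"object","properties":{"series":{"type":"array"}},"required":["series"]}

```bash
mkdir -p pics
cat > h.py <<'E'
import numpy as np,cv2
from cell import observe,cams,job,env
def save(im,n): cv2.imwrite('pics/'+n,cv2.cvtColor(im,cv2.COLOR_RGB2BGR))
E
python3 - <<'E'
from h import *
for n in ("scene","top"):
    im,d=cams.grab_frame(n); save(im,n+'0.png'); np.savez(''+n+'0.npz',im=im,d=d); print(n,cams.camera_info(n))
s=observe(); print(s)
print(cams.camera_info('wrist'))
E
```

```text
scene {'vertical_fov': 54.22064041851862, 'cx': 254.8995966494349, 'cy': 189.66077076061643, 'extrinsics': array([[-0.76810876, -0.31718423,  0.55624015,  1.01068823],
       [ 0.63986512, -0.41293162,  0.64812044,  0.62062429],
       [ 0.02411557,  0.85374565,  0.52013152,  0.57190692],
       [ 0.        ,  0.        ,  0.        ,  1.        ]])}
top {'vertical_fov': 51.862866425667036, 'cx': 251.17107296689943, 'cy': 187.63183397996073, 'extrinsics': array([[ 0.03644631,  0.97746998, -0.20790408,  0.25478858],
       [-0.99933332,  0.03520358, -0.00967545, -0.01391292],
       [-0.00213849,  0.20811811,  0.97810136,  1.16298164],
       [ 0.        ,  0.        ,  0.        ,  1.        ]])}
{'clock': 0.1, 'joint_positions': array([-7.75634570e+01,  5.26004636e+00,  7.05726038e+01, -1.24740411e-03,
        1.04268628e+02, -3.24719120e+00]), 'dq': array([ 0.07452671, -0.16623355, -0.08660968, -0.04626459,  0.09148476,
       -0.0114913 ]), 'joint_efforts': array([ 2.50890444e-03, -4.47857809e+01, -4.07568169e+01,  7.00776069e-02,
        2.84383009e-02, -9.95431765e-05]), 'tcp_pos': array([ 0.16213698, -0.57736487,  0.20103034]), 'tcp_rot': array([[-4.01277682e-04,  2.70321632e-01, -9.62769990e-01],
       [ 1.72160646e-03, -9.62768454e-01, -2.70321918e-01],
       [-9.99998438e-01, -1.76598518e-03, -7.90499733e-05]]), 'contact_force': array([-0.43524679, -0.19970257,  0.45609034]), 'wrist_torque': array([0.00259927, 0.03288512, 0.00791086]), 'gripper_width': 0.0882079721681489}
{'vertical_fov': 66.16625085484232, 'cx': 261.0840699109058, 'cy': 191.72894783201983, 'mount': array([[-1.12475254e-04,  2.60689690e-01, -9.65422639e-01,
        -1.83356757e-01],
       [ 9.99999673e-01, -7.43401022e-04, -3.17241576e-04,
         4.43990145e-04],
       [-8.00397785e-04, -9.65422360e-01, -2.60689521e-01,
        -7.13508998e-02],
       [ 0.00000000e+00,  0.00000000e+00,  0.00000000e+00,
         1.00000000e+00]])}
```

View pics/scene0.png

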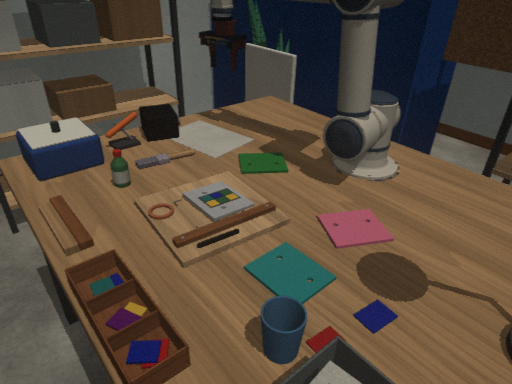

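View pics/top0.png

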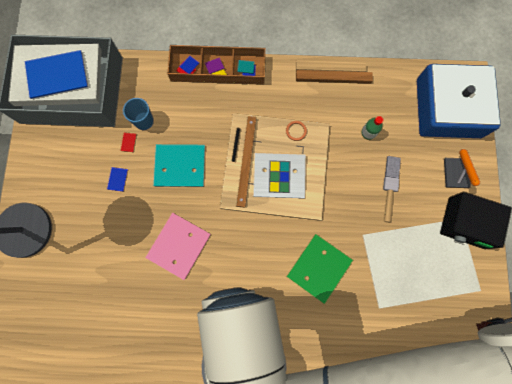

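Run:
```python
from h import *
im=np.load('top0.npz')['im']
save(cv2.resize(im[90:290,150:400],None,fx=3.2,fy=3,interpolation=cv2.INTER_CUBIC)[:600,:800],'top0z.png')
```

```text
(no output)
```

View pics/top0z.png

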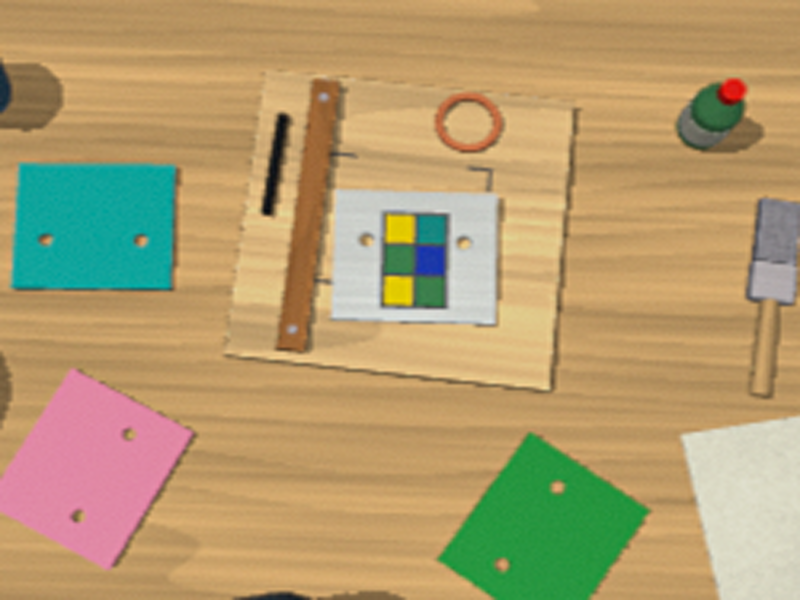

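```bash
cat >> h.py <<'E'
def K(n):
    c=cams.camera_info(n); f=192/np.tan(np.radians(c['vertical_fov']/2)); return f,c['cx'],c['cy'],c
def bp(n,uv,z,T=None):
    f,cx,cy,c=K(n); T=c['extrinsics'] if T is None else T
    uv=np.atleast_2d(uv).astype(float)
    d=np.c_[(uv[:,0]-cx)/f,-(uv[:,1]-cy)/f,-np.ones(len(uv))]@T[:3,:3].T
    o=T[:3,3]; return o+d*((np.asarray(z)-o[2])/d[:,2])[:,None]
def wristT():
    s=observe(); T=np.eye(4); T[:3,:3]=s['tcp_rot']; T[:3,3]=s['tcp_pos']; return T@cams.camera_info('wrist')['mount']
def proj(n,P,T=None):
    f,cx,cy,c=K(n); T=c['extrinsics'] if T is None else T
    p=(np.atleast_2d(P)-T[:3,3])@T[:3,:3]; return np.c_[cx+f*p[:,0]/-p[:,2],cy-f*p[:,1]/-p[:,2]]
E
python3 - <<'E'
from h import *
def cr(l): return np.array(l)/[3.2,3]+[150,90]-0.3
J=bp('top',cr([(265,70),(578,106),(551,390),(227,355)]),np.full(4,.018))
print('jig',J.round(4),np.linalg.norm(J-np.roll(J,-1,0),axis=1)); print(J.mean(0))
P=bp('top',cr([(334,190),(499,197),(496,326),(331,319)]),np.array([.035,.035,.026,.026]))
print('plate',P.round(4),np.linalg.norm(P-np.roll(P,-1,0),axis=1),P.mean(0))
H=bp('top',cr([(366,240),(464,243)]),np.array([.033,.033]));print('holes',H)
xj=(J[0]+J[1]-J[2]-J[3]); yj=(J[0]+J[3]-J[1]-J[2]); print(np.degrees(np.arctan2(xj[1],xj[0])),np.degrees(np.arctan2(-yj[0],yj[1])))
F=bp('top',cr([(342,82),(307,350)]),np.array([.032,.032]));print('fence inner top',F)
M=bp('top',cr([(355,156),(332,155),(491,169),(490,190),(468,168),(330,281)]),np.full(6,.018));print('marks',M)
d=np.load('top0.npz')['d']; print(d[150:160,240:250].mean())
E
```

```text
jig [[ 0.7315  0.0636  0.018 ]
 [ 0.703  -0.238   0.018 ]
 [ 0.4101 -0.2119  0.018 ]
 [ 0.4338  0.0847  0.018 ]] [0.30296857 0.29407125 0.2975658  0.29847742]
[ 0.56963012 -0.07542169  0.018     ]
plate [[ 0.6001 -0.0076  0.035 ]
 [ 0.5983 -0.1609  0.035 ]
 [ 0.47   -0.1604  0.026 ]
 [ 0.4715 -0.0093  0.026 ]] [0.15337504 0.12863862 0.15103399 0.12887707] [ 0.53497964 -0.08454653  0.0305    ]
holes [[ 0.55047151 -0.03885675  0.033     ]
 [ 0.5506696  -0.12928892  0.033     ]]
-4.56457231136109 -4.983964864621943
fence inner top [[ 0.71535685 -0.01115672  0.032     ]
 [ 0.43911565  0.01128362  0.032     ]]
marks [[ 0.64185177 -0.02614097  0.018     ]
 [ 0.64213305 -0.00426958  0.018     ]
 [ 0.63268883 -0.15533471  0.018     ]
 [ 0.61053853 -0.1545926   0.018     ]
 [ 0.63296731 -0.13354982  0.018     ]
 [ 0.51129032 -0.00702583  0.018     ]]
1.1814446
```

The top view shows the jig centred at about (0.57, -0.075) with yaw about -4.7°. The plate is about 34 mm short and 12 mm to the right, yawed about +0.075 rad relative to the jig. All measured sizes match within 3 mm. Next I move above it for a wrist look.

Call:
{"api": "drive_tool", "payload": {"series": [[0,[-0.12,-0.94,-1.14],[0.34,0,0]],[0,[-0.3,-1.7,-2.1],[0.7,0,0]],[0,[-0.4,-2.5,-3.0],[1.1,0,0]],[0,[-0.5,-3.3,-3.9],[1.5,0,0]],[0,[-0.6,-4.0,-4.8],[1.9,0,0]],[0,[-0.7,-4.7,-5.7],[2.3,0,0]],[0,[-0.9,-5.4,-6.6],[2.7,0,0]],[0,[-1.0,-6.1,-7.5],[3.1,0,0]],[0,[-1.1,-6.8,-8.4],[3.4,0,0]],[0,[-1.2,-7.5,-9.2],[3.4,0,0]]]}}

```text
clock: 0.93
tcp_pos: [0.4013, -0.2368, 0.2435]
tcp_rot: [[-0.001, -0.084, -0.996], [0.002, -0.996, 0.084], [-1.0, -0.002, 0.001]]
contact_force: [1.3, -0.3, -0.6]
gripper_width: 0.0438
```

```bash
cat >> h.py <<'E'
YJ=np.radians(-4.7)
def go(target,yaw=YJ):
    s=observe();R=s['tcp_rot'];d=np.array(target)-s['tcp_pos']
    y=np.array([np.sin(yaw),-np.cos(yaw),0]); x=np.array([0,0,-1.]); G=np.c_[x,y,np.cross(x,y)]
    from scipy.spatial.transform import Rotation as Ro
    print('t',s['clock'],'tcp',s['tcp_pos'].round(4),'F',s['contact_force'].round(1),'w',round(s['gripper_width'],4))
    print('shift',(R.T@d/.04).round(3),'dist mm',np.linalg.norm(d)*1e3,'turn',(Ro.from_matrix(R.T@G).as_rotvec(degrees=True)/6).round(3))
E
python3 -c "
from h import *
go([.5,-.09,.25])"
```

```text
t 0.9333 tcp [ 0.4013 -0.2368  0.2435] F [ 1.3 -0.3 -0.6] w 0.0438
shift [-0.156 -3.865 -2.15 ] dist mm 176.9998487635345 turn [-0.021  0.006  0.016]
```

Call:
{"api": "drive_tool", "payload": {"series": [[1,[-0.03,-0.8,-0.43],[0,0,0]],[1,[-0.06,-1.6,-0.86],[0,0,0]],[1,[-0.1,-2.4,-1.3],[0,0,0]],[1,[-0.13,-3.2,-1.75],[0,0,0]],[1,[-0.16,-3.86,-2.15],[0,0,0]],[1,[-0.16,-3.86,-2.15],[0,0,0]],[1,[-0.16,-3.86,-2.15],[0,0,0]],[1,[-0.16,-3.86,-2.15],[0,0,0]]]}}

```text
clock: 1.6
tcp_pos: [0.4996, -0.0906, 0.2497]
tcp_rot: [[-0.002, -0.084, -0.996], [0.001, -0.996, 0.084], [-1.0, -0.001, 0.002]]
contact_force: [-0.2, -0.4, -0.7]
gripper_width: 0.0006
```

Run:
```python
from h import *
T=wristT(); im,d=cams.grab_frame('wrist'); np.savez('w1.npz',im=im,d=d,T=T); save(cv2.resize(im,None,fx=1.5,fy=1.5,interpolation=cv2.INTER_CUBIC),'w1.png')
```

```text
(no output)
```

View pics/w1.png

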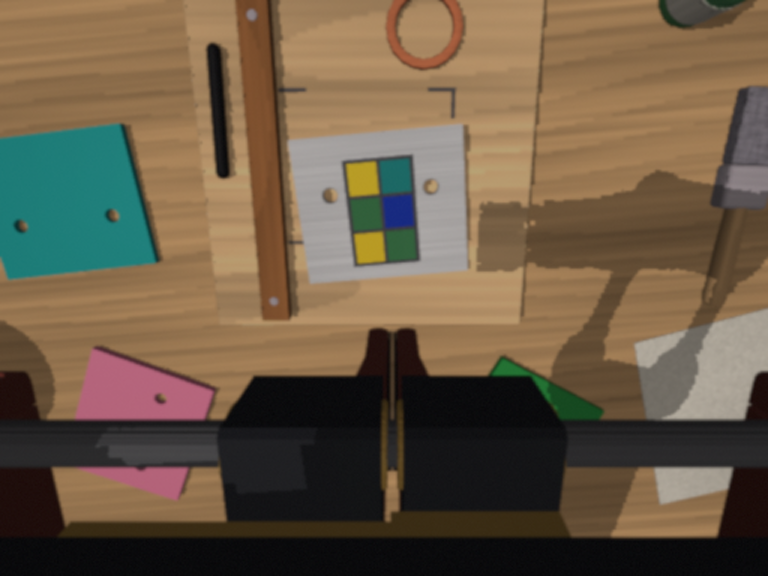

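The wrist view shows the plate with corners at about (289,140), (463,125), (468,270) and (309,283). The holes are at (330,195) and (431,186), and the corner marks at (279,90) and (453,89).

Run:
```python
from h import *
T=np.load('w1.npz')['T']
def cr(l): return np.array(l)/1.5-0.2
M=bp('wrist',cr([(453,89),(279,90),(290,242)]),np.full(3,.018),T);print('marks',M)
P=bp('wrist',cr([(289,140),(463,125),(468,270),(309,283)]),np.array([.035,.035,.026,.026]),T);print('plate',P,np.linalg.norm(P-np.roll(P,-1,0),axis=1),P.mean(0))
H=bp('wrist',cr([(330.5,195),(431,186)]),np.full(2,.033),T);print('holes',H)
F=bp('wrist',cr([(270,0),(290,318)]),np.full(2,.032),T);print('fence',F,np.degrees(np.arctan2(F[0,1]-F[1,1],F[0,0]-F[1,0])))
J=bp('wrist',cr([(543,0),(521,323),(219,323)]),np.full(3,.018),T);print(J)
```

```text
marks [[ 0.63237205 -0.15490852  0.018     ]
 [ 0.64415091 -0.00447841  0.018     ]
 [ 0.51159582  0.00507284  0.018     ]]
plate [[ 0.60129134 -0.01087743  0.035     ]
 [ 0.60098646 -0.15966489  0.035     ]
 [ 0.47240933 -0.16047584  0.026     ]
 [ 0.47226497 -0.00927771  0.026     ]] [0.14878777 0.12889428 0.1511982  0.12934978] [ 0.53673803 -0.08507397  0.0305    ]
holes [[ 0.55242912 -0.04046384  0.033     ]
 [ 0.55279342 -0.1297651   0.033     ]]
fence [[ 0.70810462 -0.01039961  0.032     ]
 [ 0.44085169  0.0121487   0.032     ]] -4.822661312013482
[[ 0.69403825 -0.23218769  0.018     ]
 [ 0.41209736 -0.21213972  0.018     ]
 [ 0.43694253  0.08712192  0.018     ]]
```

```bash
python3 -c "
from h import *
go([.505,-.2,.12])"
```

```text
t 1.65 tcp [ 0.4995 -0.091   0.25  ] F [1.3 1.  1. ] w 0.0005
shift [ 3.245  2.707 -0.373] dist mm 169.69815118847356 turn [-0.03   0.011  0.012]
```

Call:
{"api": "drive_tool", "payload": {"series": [[1,[0.8,0.68,-0.1],[0,0,0]],[1,[1.5,1.4,-0.2],[0,0,0]],[1,[2.2,2.0,-0.3],[0,0,0]],[1,[2.8,2.7,-0.37],[0,0,0]],[1,[3.6,2.7,-0.37],[0,0,0]],[1,[4.4,2.7,-0.37],[0,0,0]],[1,[4.9,2.7,-0.37],[0,0,0]],[1,[5.0,2.7,-0.37],[0,0,0]],[1,[5.0,2.7,-0.37],[0,0,0]]]}}

```text
clock: 2.4
tcp_pos: [0.503, -0.2003, 0.0483]
tcp_rot: [[-0.004, -0.087, -0.996], [0.003, -0.996, 0.087], [-1.0, -0.002, 0.004]]
contact_force: [-0.2, 0.5, -0.3]
gripper_width: 0.0005
```

```bash
python3 -c "
from h import *
go([.505,-.2,.023])"
```

```text
t 2.4 tcp [ 0.503  -0.2003  0.0483] F [-0.2  0.5 -0.3] w 0.0005
shift [ 0.632 -0.011 -0.051] dist mm 25.35807974612744 turn [-0.05   0.042  0.022]
```

Call:
{"api": "drive_tool", "payload": {"series": [[1,[0.3,0,0],[0,0,0]],[1,[0.63,0,0],[0,0,0]],[1,[0.63,0,0],[0,0,0]],[1,[0.63,-0.15,0],[0,0,0]],[1,[0.63,-0.3,0],[0,0,0]],[1,[0.63,-0.45,0],[0,0,0]],[1,[0.63,-0.5,0],[0,0,0]],[1,[0.63,-0.55,0],[0,0,0]],[1,[0.63,-0.55,0],[0,0,0]]]}}

```text
clock: 3.15
tcp_pos: [0.5052, -0.1778, 0.0236]
tcp_rot: [[-0.004, -0.086, -0.996], [0.002, -0.996, 0.086], [-1.0, -0.002, 0.004]]
contact_force: [-0.1, -0.0, 0.7]
gripper_width: 0.0003
```

Run:
```python
from h import *
go([.506,-.165,.023])
im,d=cams.grab_frame('scene'); save(cv2.resize(im[150:280,110:310],None,fx=4,fy=4,interpolation=cv2.INTER_CUBIC),'s2.png')
```

```text
t 3.15 tcp [ 0.5052 -0.1778  0.0236] F [-0.1 -0.   0.7] w 0.0003
shift [ 0.015 -0.32   0.007] dist mm 12.817495087687712 turn [-0.041  0.036  0.02 ]
```

View pics/s2.png

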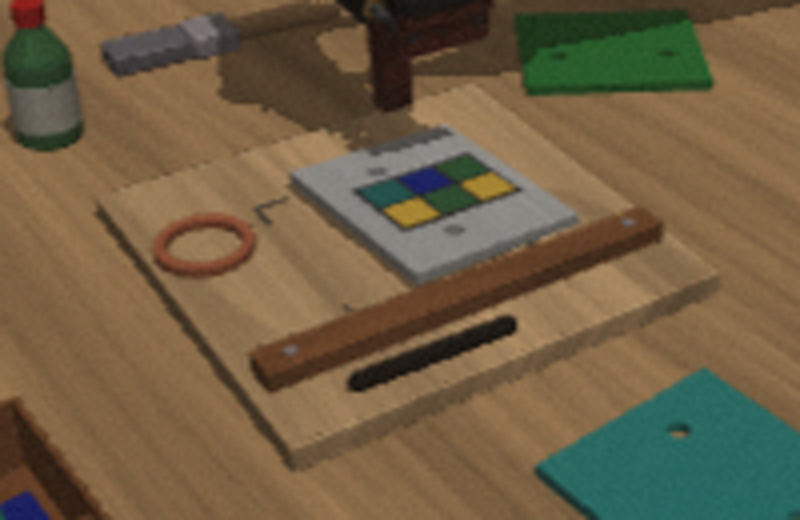

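Call:
{"api": "drive_tool", "payload": {"series": [[1,[0,-0.06,0],[0,0,0]],[1,[0,-0.12,0],[0,0,0]],[1,[0,-0.17,0],[0,0,0]],[1,[0,-0.22,0],[0,0,0]],[1,[0,-0.27,0],[0,0,0]],[1,[0,-0.32,0],[0,0,0]],[1,[0,-0.36,0],[0,0,0]],[1,[0,-0.4,0],[0,0,0]]]}}

```text
clock: 3.87
tcp_pos: [0.5065, -0.162, 0.0235]
tcp_rot: [[-0.004, -0.086, -0.996], [0.002, -0.996, 0.086], [-1.0, -0.002, 0.004]]
contact_force: [-0.4, -0.2, 0.5]
gripper_width: 0.0002
```

Run:
```python
from h import *
go([.506,-.165,.023])
T=wristT();im,d=cams.grab_frame('wrist'); save(cv2.resize(im,None,fx=1.5,fy=1.5,interpolation=cv2.INTER_CUBIC),'w3.png')
```

```text
t 3.8667 tcp [ 0.5065 -0.162   0.0235] F [-0.4 -0.2  0.5] w 0.0002
shift [0.011 0.077 0.005] dist mm 3.1039036148603905 turn [-0.043  0.038  0.019]
```

View pics/w3.png

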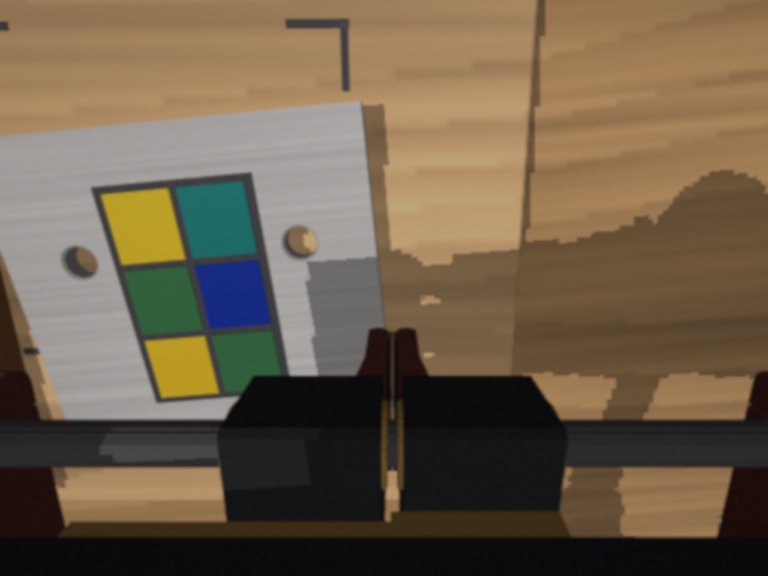

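Run:
```python
from h import *
T=wristT()
def cr(l): return np.array(l)/1.5-0.2
print('corner fr',bp('wrist',cr([(362,102),(380,260)]),[.035,.031],T))
H=bp('wrist',cr([(80,261),(300,241)]),np.full(2,.033),T);print('holes',H)
print('mark',bp('wrist',cr([(348,20)]),[.018],T))
s=observe();print('tip proj',proj('wrist',[s['tcp_pos']],T)*1.5)
```

```text
corner fr [[ 0.60176057 -0.1595071   0.035     ]
 [ 0.54252714 -0.16040457  0.031     ]]
holes [[ 0.55276978 -0.04058372  0.033     ]
 [ 0.55326237 -0.12966191  0.033     ]]
mark [[ 0.63329983 -0.15629411  0.018     ]]
tip proj [[390.70119267 335.55234288]]
```

Run:
```python
from h import *
T=wristT();im,d=cams.grab_frame('wrist');im2,d2=cams.grab_frame('scene');s=observe()
save(cv2.resize(im[170:270,190:330],None,fx=5,fy=5,interpolation=cv2.INTER_CUBIC),'w4.png')
save(cv2.resize(im2[150:250,150:290],None,fx=5,fy=5,interpolation=cv2.INTER_CUBIC),'s4.png')
def pts(n,d,T):
    f,cx,cy,c=K(n);v,u=np.mgrid[:384,:512];p=np.stack([(u-cx)/f*d,-(v-cy)/f*d,-d],-1);return p@T[:3,:3].T+T[:3,3]
P=pts('wrist',d,T)
for v in (214,220,224,230,240): 
    print(v,[(u,*(P[v,u]*1e3).round().astype(int)) for u in range(236,290,4)])
```

```text
214 [(236, np.int64(517), np.int64(-147), np.int64(29)), (240, np.int64(517), np.int64(-150), np.int64(30)), (244, np.int64(517), np.int64(-152), np.int64(30)), (248, np.int64(516), np.int64(-155), np.int64(29)), (252, np.int64(516), np.int64(-157), np.int64(29)), (256, np.int64(516), np.int64(-160), np.int64(29)), (260, np.int64(512), np.int64(-162), np.int64(19)), (264, np.int64(512), np.int64(-165), np.int64(19)), (268, np.int64(511), np.int64(-167), np.int64(18)), (272, np.int64(511), np.int64(-170), np.int64(19)), (276, np.int64(510), np.int64(-173), np.int64(17)), (280, np.int64(511), np.int64(-175), np.int64(19)), (284, np.int64(510), np.int64(-178), np.int64(18)), (288, np.int64(510), np.int64(-181), np.int64(18))]
220 [(236, np.int64(512), np.int64(-146), np.int64(29)), (240, np.int64(513), np.int64(-149), np.int64(30)), (244, np.int64(512), np.int64(-152), np.int64(29)), (248, np.int64(519), np.int64(-156), np.int64(49)), (252, np.int64(519), np.int64(-158), np.int64(49)), (256, np.int64(519), np.int64(-160), np.int64(49)), (260, np.int64(507), np.int64(-161), np.int64(19))
[... 1864 characters left out ...]
64(-145), np.int64(28)), (240, np.int64(498), np.int64(-147), np.int64(28)), (244, np.int64(519), np.int64(-155), np.int64(75)), (248, np.int64(519), np.int64(-157), np.int64(75)), (252, np.int64(519), np.int64(-159), np.int64(76)), (256, np.int64(519), np.int64(-161), np.int64(75)), (260, np.int64(517), np.int64(-163), np.int64(72)), (264, np.int64(516), np.int64(-165), np.int64(71)), (268, np.int64(518), np.int64(-167), np.int64(75)), (272, np.int64(518), np.int64(-169), np.int64(75)), (276, np.int64(518), np.int64(-170), np.int64(75)), (280, np.int64(518), np.int64(-172), np.int64(76)), (284, np.int64(491), np.int64(-177), np.int64(19)), (288, np.int64(491), np.int64(-179), np.int64(19))]
```

View pics/w4.png

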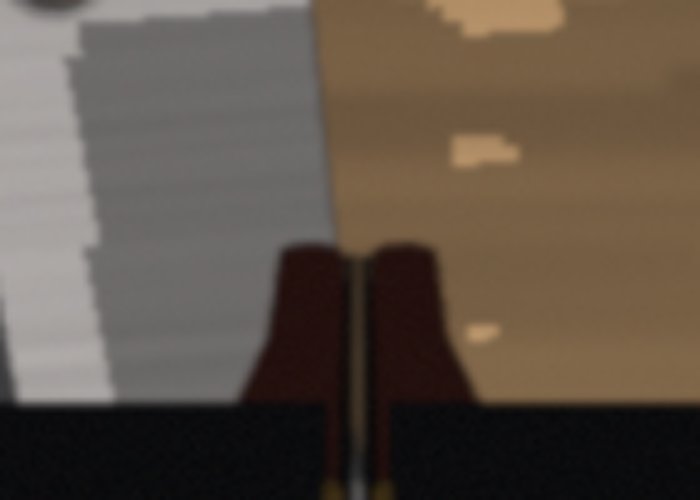

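View pics/s4.png

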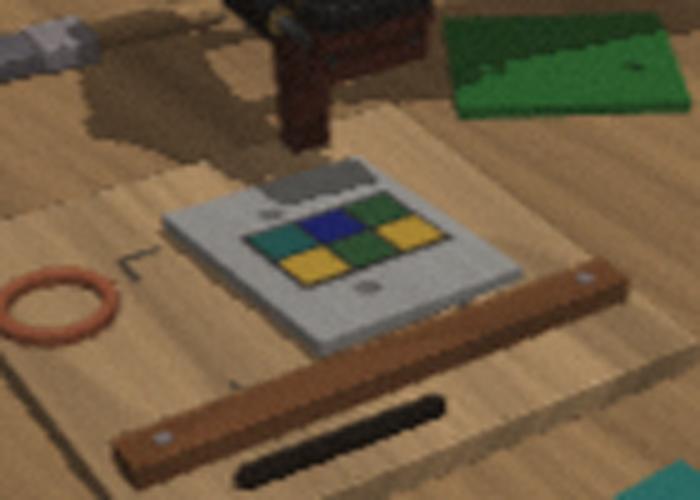

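Run:
```python
from h import *
im,d=cams.grab_frame('scene');s=observe();T=cams.camera_info('scene')['extrinsics']
f,cx,cy,c=K('scene');v,u=np.mgrid[:384,:512];p=np.stack([(u-cx)/f*d,-(v-cy)/f*d,-d],-1);P=p@T[:3,:3].T+T[:3,3]
for v in range(168,188): print(v,[tuple((P[v,u]*1e3).round().astype(int).tolist()) for u in (206,209,212,214)], im[v,209])
print(s['tcp_pos'],proj('scene',[s['tcp_pos']]))
```

```text
168 [(517, -165, 79), (516, -152, 84), (505, -153, 80), (500, -151, 79)] [47 30 23]
169 [(516, -167, 75), (515, -154, 80), (505, -153, 77), (500, -152, 76)] [46 28 22]
170 [(518, -165, 73), (514, -155, 76), (507, -151, 75), (500, -152, 72)] [41 21 19]
171 [(516, -167, 68), (513, -158, 71), (505, -154, 70), (500, -152, 69)] [42 26 21]
172 [(516, -167, 65), (515, -154, 70), (503, -158, 65), (500, -152, 66)] [49 31 27]
173 [(516, -168, 62), (515, -155, 67), (504, -155, 63), (498, -155, 61)] [44 25 20]
174 [(517, -167, 59), (515, -155, 64), (505, -155, 60), (500, -153, 59)] [49 28 23]
175 [(519, -164, 58), (513, -157, 59), (506, -154, 58), (501, -152, 57)] [36 22 18]
176 [(517, -168, 52), (516, -154, 58), (506, -154, 55), (497, -157, 50)] [36 24 18]
177 [(516, -170, 48), (516, -154, 55), (506, -155, 51), (499, -154, 49)] [39 26 22]
178 [(517, -167, 46), (517, -153, 53), (506, -153, 49), (499, -155, 45)] [37 22 15]
179 [(494, -205, 18), (516, -154, 48), (479, -195, 17), (476, -189, 19)] [35 21 16]
180 [(496, -203, 16), (492, -192, 19), (483, -191, 17), (479, -185, 18)] [53 38 28]
181 [(500, -196, 17), (493, -191, 16), (488, -183, 19), (482, -181, 18)] [84 67 48]
182 [(504, -189, 18), (497, -185, 18), (489, -181, 17), (485, -177, 17)] [91 71 50]
183 [(506, -187, 17), (500, -180, 18), (493, -176, 17), (498, -157, 28)] [93 74 53]
184 [(511, -180, 18), (510, -165, 25), (505, -157, 27), (1011, 621, 572)] [86 72 59]
185 [(524, -159, 29), (516, -156, 28), (509, -151, 28), (504, -148, 27)] [82 78 74]
186 [(527, -154, 30), (519, -150, 29), (512, -147, 27), (507, -143, 27)] [82 82 77]
187 [(529, -152, 28), (521, -148, 27), (516, -140, 29), (511, -139, 28)] [83 78 76]
[ 0.50646631 -0.16213262  0.0235025 ] [[210.58650652 184.43266158]]
```

Both depth cameras show the real fingertips at z ≈ 0.047 m, about 23 mm above the reported TCP, and the plate has not moved. I'll back off sideways, lower the tool by that amount and check it.

Call:
{"api": "drive_tool", "payload": {"series": [[1,[0,0.2,0],[0,0,0]],[1,[0,0.5,0],[0,0,0]],[1,[0,0.5,0],[0,0,0]],[1,[0.15,0.5,0],[0,0,0]],[1,[0.3,0.5,0],[0,0,0]],[1,[0.4,0.5,0],[0,0,0]],[1,[0.45,0.5,0],[0,0,0]],[1,[0.45,0.5,0],[0,0,0]]]}}

```text
clock: 4.73
tcp_pos: [0.5041, -0.1816, 0.0043]
tcp_rot: [[-0.005, -0.086, -0.996], [0.003, -0.996, 0.086], [-1.0, -0.003, 0.006]]
contact_force: [1.0, -0.4, -0.6]
gripper_width: 0.0001
```

```bash
cat >> h.py <<'E'
def cloud(n,d,T):
    f,cx,cy,c=K(n);v,u=np.mgrid[:384,:512];p=np.stack([(u-cx)/f*d,-(v-cy)/f*d,-d],-1);return p@T[:3,:3].T+T[:3,3]
E
python3 - <<'E'
from h import *
s=observe();im,d=cams.grab_frame('scene');P=cloud('scene',d,cams.camera_info('scene')['extrinsics'])
t=s['tcp_pos'];print(t,s['contact_force'])
m=(abs(P[...,0]-t[0])<.016)&(abs(P[...,1]-t[1])<.016)&(P[...,2]>.022)&(P[...,2]<.1)
print(np.percentile(P[m],[1,50,99],axis=0),m.sum(), np.sort(P[m][:,2])[:12])
save(cv2.resize(im[150:250,150:290],None,fx=5,fy=5,interpolation=cv2.INTER_CUBIC),'s5.png')
E
```

```text
[ 0.50408389 -0.18156779  0.00428993] [ 0.96924571 -0.36611639 -0.62692872]
[[ 0.4934378  -0.1940061   0.02527864]
 [ 0.51285121 -0.17472935  0.05563649]
 [ 0.5172553  -0.16891661  0.09465981]] 179 [0.0248795  0.02516608 0.02531039 0.02691466 0.02691973 0.02729018
 0.027463   0.02773761 0.02837463 0.02882559 0.02902893 0.02911622]
```

View pics/s5.png

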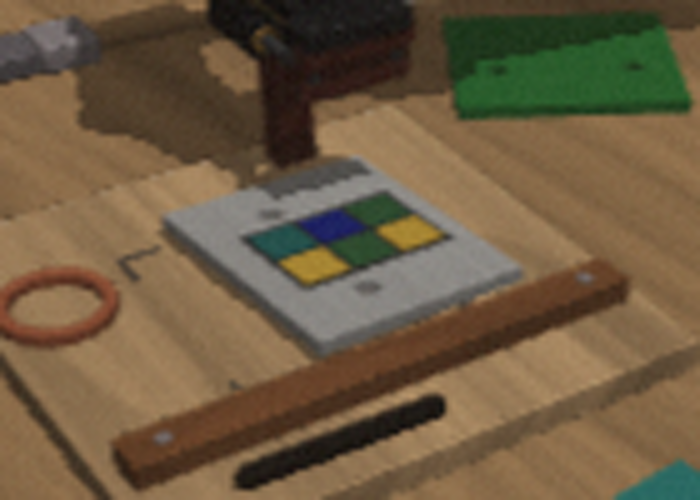

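Call:
{"api": "drive_tool", "payload": {"series": [[1,[0.05,0,0],[0,0,0]],[1,[0.1,0,0],[0,0,0]],[1,[0.11,0,0],[0,0,0]],[1,[0.11,-0.06,0],[0,0,0]],[1,[0.11,-0.13,0],[0,0,0]],[1,[0.11,-0.2,0],[0,0,0]],[1,[0.11,-0.26,0],[0,0,0]],[1,[0.11,-0.32,0],[0,0,0]],[1,[0.11,-0.38,0],[0,0,0]],[1,[0.11,-0.42,0],[0,0,0]]]}}

```text
clock: 5.62
tcp_pos: [0.5057, -0.1648, 0.0005]
tcp_rot: [[-0.005, -0.086, -0.996], [0.002, -0.996, 0.086], [-1.0, -0.002, 0.005]]
contact_force: [-0.4, -1.5, 0.3]
gripper_width: 0.0008
```

Run:
```python
from h import *
go([.506,-.155,0])
T=wristT();im,d=cams.grab_frame('wrist'); np.savez('w6.npz',im=im,d=d,T=T); save(cv2.resize(im,None,fx=1.5,fy=1.5,interpolation=cv2.INTER_CUBIC),'w6.png')
```

```text
t 5.6167 tcp [ 5.057e-01 -1.648e-01  5.000e-04] F [-0.4 -1.5  0.3] w 0.0008
shift [ 0.014 -0.244  0.015] dist mm 9.79486335028464 turn [-0.039  0.048  0.019]
```

View pics/w6.png

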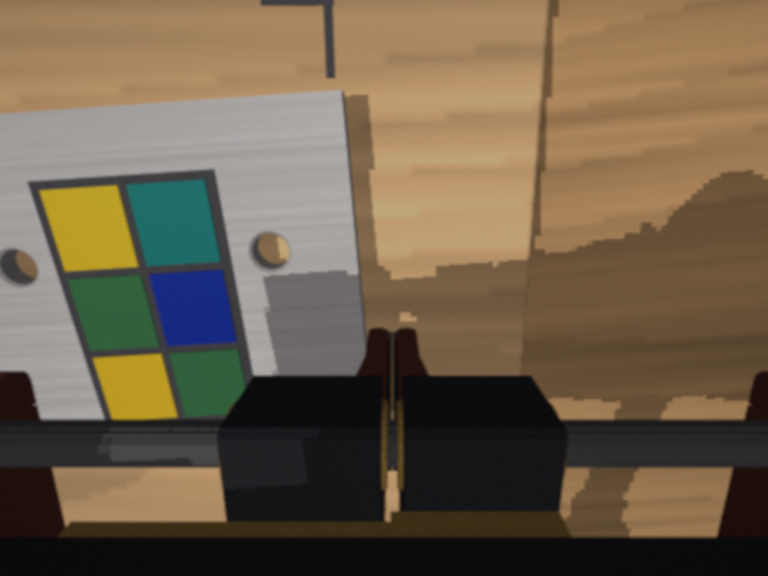

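The finger now touches the plate (F_y −1.5 N) and the plate is moving and turning the right way.

Call:
{"api": "drive_tool", "payload": {"series": [[1,[0,-0.05,0],[0,0,0]],[1,[0,-0.1,0],[0,0,0]],[1,[0,-0.14,0],[0,0,0]],[1,[0,-0.18,0],[0,0,0]],[1,[0,-0.2,0],[0,0,0]]]}}

```text
clock: 6.08
tcp_pos: [0.5065, -0.1564, 0.0005]
tcp_rot: [[-0.005, -0.086, -0.996], [0.003, -0.996, 0.086], [-1.0, -0.002, 0.005]]
contact_force: [-0.1, -1.2, -1.0]
gripper_width: 0.0007
```

Call:
{"api": "drive_tool", "payload": {"series": [[1,[0,-0.03,0],[0,0,0]],[1,[0,-0.05,0],[0,0,0]]]}}

```text
clock: 6.25
tcp_pos: [0.5067, -0.1543, 0.0005]
tcp_rot: [[-0.005, -0.086, -0.996], [0.003, -0.996, 0.086], [-1.0, -0.002, 0.005]]
contact_force: [-0.6, -1.3, 0.8]
gripper_width: 0.0004
```

Run:
```python
from h import *
go([.506,-.155,0])
T=wristT();im,d=cams.grab_frame('wrist'); np.savez('w7.npz',im=im,d=d,T=T); save(cv2.resize(im,None,fx=1.5,fy=1.5,interpolation=cv2.INTER_CUBIC),'w7.png')
```

```text
t 6.25 tcp [ 5.067e-01 -1.543e-01  5.000e-04] F [-0.6 -1.3  0.8] w 0.0004
shift [0.014 0.02  0.015] dist mm 1.150778953245415 turn [-0.036  0.047  0.022]
```

View pics/w7.png

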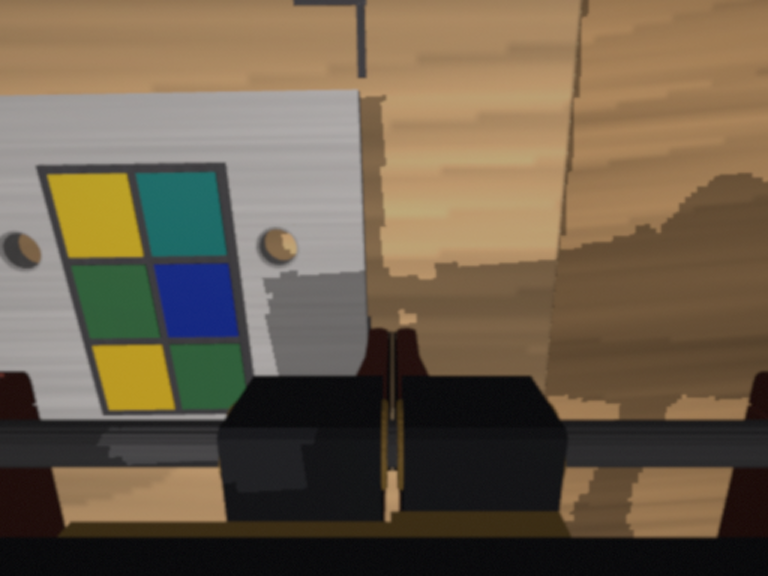

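Call:
{"api": "drive_tool", "payload": {"series": [[1,[0,-0.025,0],[0,0,0]],[1,[0,-0.04,0],[0,0,0]]]}}

```text
clock: 6.47
tcp_pos: [0.5069, -0.1524, 0.0006]
tcp_rot: [[-0.005, -0.086, -0.996], [0.003, -0.996, 0.086], [-1.0, -0.003, 0.005]]
contact_force: [-0.6, -1.3, 0.3]
gripper_width: 0.0004
```

Call:
{"api": "drive_tool", "payload": {"series": [[1,[0,-0.025,0],[0,0,0]],[1,[0,-0.04,0],[0,0,0]]]}}

```text
clock: 6.63
tcp_pos: [0.507, -0.151, 0.0006]
tcp_rot: [[-0.005, -0.086, -0.996], [0.002, -0.996, 0.086], [-1.0, -0.002, 0.005]]
contact_force: [-0.2, -2.8, 0.2]
gripper_width: 0.0003
```

Run:
```python
from h import *
T=wristT()
def cr(l): return np.array(l)/1.5-0.2
T=np.load('w7.npz')['T']
H=bp('wrist',cr([(21,250),(278,245)]),np.full(2,.033),T);print('holes7',H,np.degrees(np.arctan2(H[0,0]-H[1,0],H[0,1]-H[1,1])))
print(bp('wrist',cr([(359,91)]),[.035],T),bp('wrist',cr([(362,0)]),[.018],T))
im,d=cams.grab_frame('wrist');go([.506,-.155,0]); save(cv2.resize(im,None,fx=1.5,fy=1.5,interpolation=cv2.INTER_CUBIC),'w8.png')
```

```text
holes7 [[ 0.56183905 -0.03073549  0.033     ]
 [ 0.55605239 -0.11958844  0.033     ]] 3.72619749023224
[[ 0.60207673 -0.1526135   0.035     ]] [[ 0.63220865 -0.15551077  0.018     ]]
t 6.6833 tcp [ 0.507  -0.1511  0.0006] F [-0.4 -1.8 -0.3] w 0.0001
shift [0.014 0.101 0.017] dist mm 4.1145364305384104 turn [-0.036  0.046  0.018]
```

View pics/w8.png

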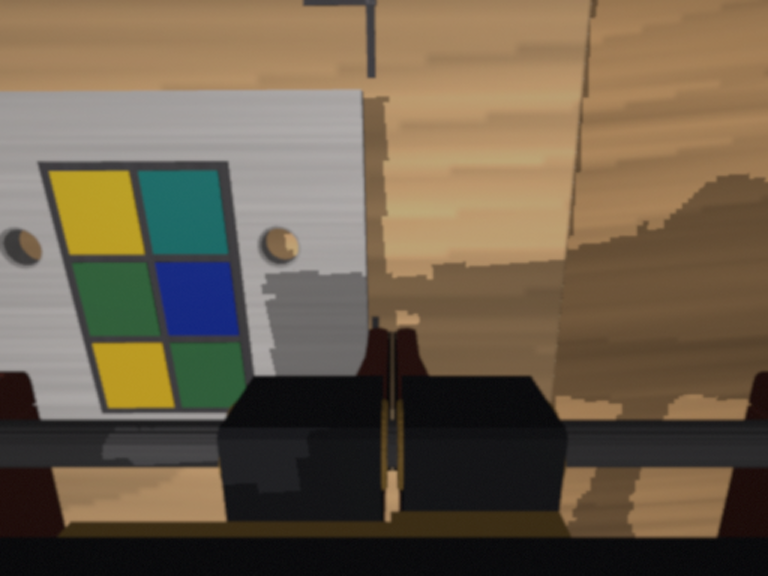

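Call:
{"api": "drive_tool", "payload": {"series": [[1,[0,-0.02,0],[0,0,0]],[1,[0,-0.035,0],[0,0,0]]]}}

```text
clock: 6.85
tcp_pos: [0.507, -0.151, 0.0006]
tcp_rot: [[-0.005, -0.086, -0.996], [-0.0, -0.996, 0.086], [-1.0, 0.001, 0.005]]
contact_force: [-1.0, -8.2, -1.2]
gripper_width: 0.0006
```

Call:
{"api": "drive_tool", "payload": {"series": [[1,[0,-0.02,0],[0,0,0]],[1,[0,-0.035,0],[0,0,0]]]}}

```text
clock: 7.02
tcp_pos: [0.507, -0.1511, 0.0007]
tcp_rot: [[-0.005, -0.087, -0.996], [-0.003, -0.996, 0.087], [-1.0, 0.004, 0.005]]
contact_force: [-1.5, -8.5, -1.6]
gripper_width: 0.0004
```

Contact with the fence is firm: 8.5 N and no further motion. I'll retreat, rise, move behind the plate and open the jaws.

Call:
{"api": "drive_tool", "payload": {"series": [[1,[0,0.25,0],[0,0,0]],[1,[0,0.6,0],[0,0,0]],[1,[-0.5,0.6,0],[0,0,0]],[1,[-1.3,0.6,0],[0,0,0]],[0,[-2.0,0.6,0],[0,0,0]],[-1,[-2.5,0.6,0.5],[0,0,0]],[-1,[-2.5,0.3,1.3],[0,0,0]],[-1,[-2.5,-0.4,1.3],[0,0,0]],[-1,[-2.5,-1.2,1.3],[0,0,0]],[-1,[-2.5,-1.8,1.3],[0,0,0]]]}}

```text
clock: 7.85
tcp_pos: [0.4618, -0.0728, 0.1011]
tcp_rot: [[-0.004, -0.087, -0.996], [-0.002, -0.996, 0.087], [-1.0, 0.002, 0.003]]
contact_force: [0.5, -0.2, 0.4]
gripper_width: 0.0369
```

Run:
```python
from h import *
go([.445,-.0645,0.1])
T=wristT();im,d=cams.grab_frame('wrist');np.savez('w9.npz',im=im,d=d,T=T); save(cv2.resize(im,None,fx=1.5,fy=1.5,interpolation=cv2.INTER_CUBIC),'w9.png')
```

```text
t 7.85 tcp [ 0.4618 -0.0728  0.1011] F [ 0.5 -0.2  0.4] w 0.0369
shift [ 0.029 -0.171  0.436] dist mm 18.757925631362728 turn [-0.052  0.032 -0.018]
```

View pics/w9.png

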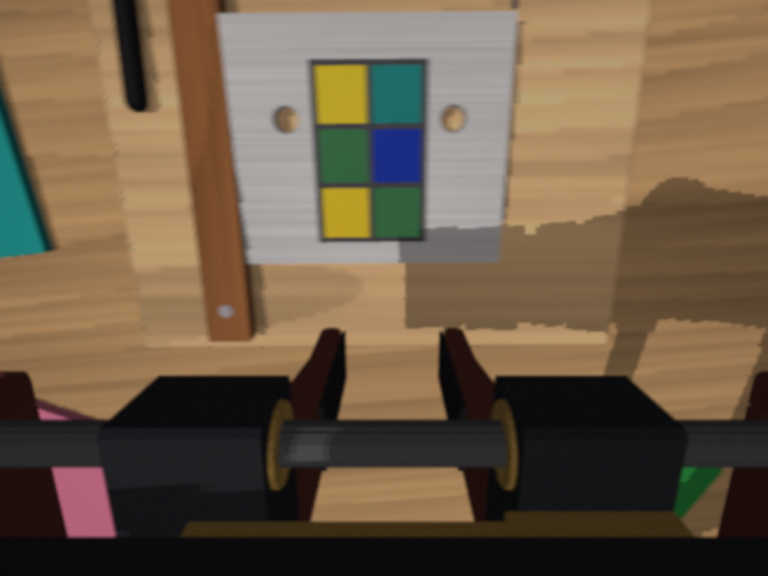

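The plate lies along the fence and square to the tool. Its rear edge runs along row 263, with the holes at (287,119) and (454,118).

Run:
```python
from h import *
T=np.load('w9.npz')['T']
def cr(l): return np.array(l)/1.5-0.2
R=bp('wrist',cr([(247,263),(500,262)]),[.026]*2,T);H=bp('wrist',cr([(287,119),(454,118)]),[.033]*2,T)
for n,p in(('rear',R),('holes',H)): print(n,p,np.degrees(np.arctan2(p[0,0]-p[1,0],p[0,1]-p[1,1])))
c=np.array([.573,-.075]);a=np.radians(-4.75);x=np.array([np.cos(a),np.sin(a)]);y=np.array([-x[1],x[0]])
for p in np.r_[R,H]: print((p[:2]-c)@x,(p[:2]-c)@y)
```

```text
rear [[ 0.48601414  0.01119326  0.026     ]
 [ 0.47349671 -0.13911825  0.026     ]] 4.7604154146881825
holes [[ 0.56296063 -0.02603005  0.033     ]
 [ 0.55576488 -0.11478999  0.033     ]] 4.634824219199783
-0.09382461349651389 0.07869408904314566
-0.09385203219847815 -0.07213772438021392
-0.014060000936118148 0.047970418633852006
-0.013880990761078653 -0.04108054011137792
```

Call:
{"api": "drive_tool", "payload": {"series": [[-1,[0,-0.17,0.45],[0,0,0]],[-1,[0,-0.17,0.45],[0,0,0]],[-1,[0,-0.17,0.45],[0,0,0]],[-1,[0,-0.17,0.45],[0,0,0]],[-1,[0,-0.17,0.45],[0,0,0]],[-1,[0,-0.17,0.45],[0,0,0]]]}}

```text
clock: 8.4
tcp_pos: [0.4451, -0.0618, 0.1011]
tcp_rot: [[-0.004, -0.085, -0.996], [0.001, -0.996, 0.085], [-1.0, -0.001, 0.004]]
contact_force: [0.1, 0.5, -0.8]
gripper_width: 0.0807
```

Run:
```python
from h import *
go([.445,-.0645,0.0])
```

```text
t 8.4 tcp [ 0.4451 -0.0618  0.1011] F [ 0.1  0.5 -0.8] w 0.0807
shift [ 2.526  0.07  -0.012] dist mm 101.08865539524301 turn [-0.032  0.035  0.007]
```

Call:
{"api": "drive_tool", "payload": {"series": [[-1,[0.7,0.07,0],[0,0,0]],[-1,[1.4,0.07,0],[0,0,0]],[-1,[2.0,0.07,0],[0,0,0]],[-1,[2.4,0.07,0],[0,0,0]],[-1,[2.53,0.07,0],[0,0,0]],[-1,[2.56,0.07,0],[0,0,0]],[-1,[2.57,0.07,0],[0,0,0]],[-1,[2.57,0.07,0],[0,0,0]]]}}

```text
clock: 9.07
tcp_pos: [0.445, -0.0647, -0.0012]
tcp_rot: [[-0.003, -0.086, -0.996], [0.001, -0.996, 0.086], [-1.0, -0.001, 0.003]]
contact_force: [0.6, 0.3, -0.5]
gripper_width: 0.0882
```

Run:
```python
from h import *
go([.445,-.0645,-0.002])
T=wristT();im,d=cams.grab_frame('wrist'); save(cv2.resize(im,None,fx=1.5,fy=1.5,interpolation=cv2.INTER_CUBIC),'w10.png')
P=cloud('wrist',d,T); t=observe()['tcp_pos']
m=(abs(P[...,0]-t[0])<.02)&(abs(P[...,1]-t[1])<.075)&(P[...,2]>.02)&(P[...,2]<.06)&(im.max(-1)<60)
q=P[m];print(m.sum(),np.sort(q[:,2])[:20].round(4),q.min(0),q.max(0))
```

```text
t 9.0667 tcp [ 0.445  -0.0647 -0.0012] F [ 0.6  0.3 -0.5] w 0.0882
shift [ 0.019 -0.006  0.001] dist mm 0.8068645333288884 turn [-0.034  0.027  0.007]
2614 [0.02   0.0203 0.0203 0.0204 0.0206 0.0207 0.0207 0.0208 0.0208 0.0209
 0.021  0.021  0.021  0.021  0.021  0.0211 0.0211 0.0212 0.0212 0.0212] [ 0.43157477 -0.11932556  0.02002478] [ 0.46203173 -0.01266437  0.05999289]
```

View pics/w10.png

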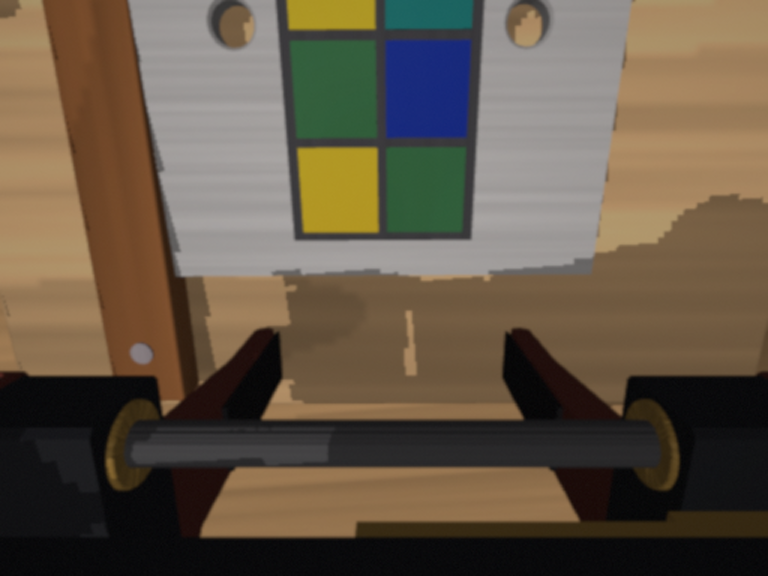

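Call:
{"api": "drive_tool", "payload": {"series": [[-1,[0,0,-0.15],[0,0,0]],[-1,[0,0,-0.3],[0,0,0]],[-1,[0,0,-0.4],[0,0,0]],[-1,[0,0,-0.48],[0,0,0]],[-1,[0,0,-0.56],[0,0,0]],[-1,[0,0,-0.64],[0,0,0]],[-1,[0,0,-0.72],[0,0,0]],[-1,[0,0,-0.8],[0,0,0]],[-1,[0,0,-0.88],[0,0,0]]]}}

```text
clock: 9.87
tcp_pos: [0.4802, -0.0677, -0.0013]
tcp_rot: [[-0.003, -0.085, -0.996], [0.001, -0.996, 0.085], [-1.0, -0.001, 0.003]]
contact_force: [-1.8, -0.0, 0.5]
gripper_width: 0.0882
```

Call:
{"api": "drive_tool", "payload": {"series": [[-1,[0,0,-0.07],[0,0,0]],[-1,[0,0,-0.14],[0,0,0]],[-1,[0,0,-0.2],[0,0,0]]]}}

```text
clock: 10.12
tcp_pos: [0.4885, -0.0684, -0.0014]
tcp_rot: [[-0.003, -0.086, -0.996], [0.001, -0.996, 0.086], [-1.0, -0.001, 0.003]]
contact_force: [-1.1, 0.4, 0.7]
gripper_width: 0.0881
```

Run:
```python
from h import *
go([.4973,-.069,-0.002])
T=wristT();im,d=cams.grab_frame('wrist'); save(cv2.resize(im,None,fx=1.5,fy=1.5,interpolation=cv2.INTER_CUBIC),'w11.png')
im,d=cams.grab_frame('top');save(cv2.resize(im[90:290,150:400],None,fx=3.2,fy=3,interpolation=cv2.INTER_CUBIC),'t11.png')
```

```text
t 10.1167 tcp [ 0.4885 -0.0684 -0.0014] F [-1.1  0.4  0.7] w 0.0881
shift [ 0.015 -0.004 -0.22 ] dist mm 8.831749299164603 turn [-0.034  0.029  0.007]
```

View pics/w11.png

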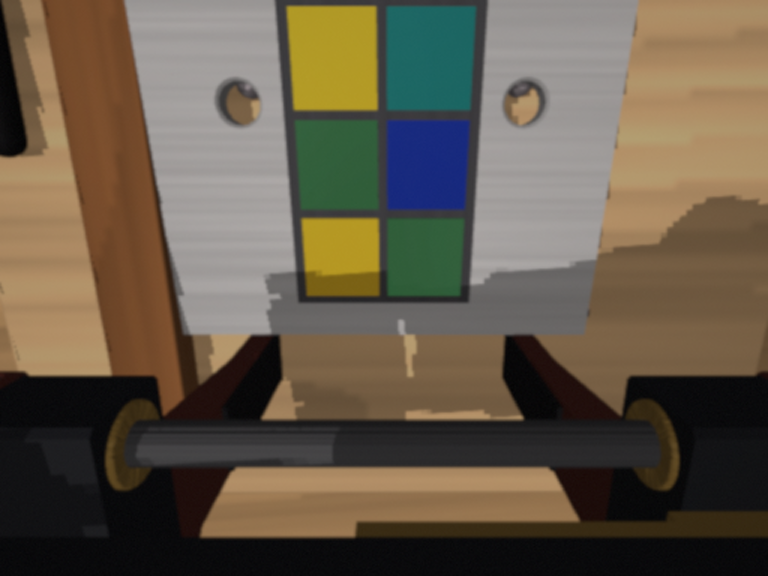

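View pics/t11.png

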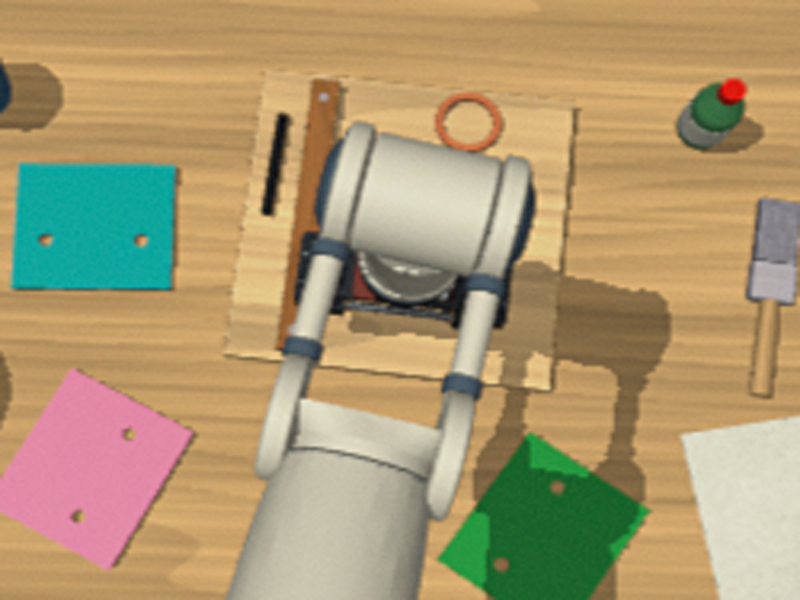

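The pin tips now show at the front of both holes, at about (245,88) and (520,88), and are laterally centred between them. I'll continue in small steps.

Call:
{"api": "drive_tool", "payload": {"series": [[-1,[0,0,-0.05],[0,0,0]],[-1,[0,0,-0.1],[0,0,0]],[-1,[0,0,-0.13],[0,0,0]]]}}

```text
clock: 10.47
tcp_pos: [0.4943, -0.0689, -0.0013]
tcp_rot: [[-0.002, -0.085, -0.996], [0.001, -0.996, 0.085], [-1.0, -0.001, 0.002]]
contact_force: [-0.5, 0.2, 0.1]
gripper_width: 0.0876
```

Call:
{"api": "drive_tool", "payload": {"series": [[-1,[0,0,-0.03],[0,0,0]],[-1,[0,0,-0.06],[0,0,0]]]}}

```text
clock: 10.63
tcp_pos: [0.4967, -0.0691, -0.0013]
tcp_rot: [[-0.002, -0.085, -0.996], [0.001, -0.996, 0.085], [-1.0, -0.001, 0.002]]
contact_force: [-1.3, -0.9, 1.7]
gripper_width: 0.0877
```

Run:
```python
from h import *
go([.4973,-.069,-0.002])
T=wristT();im,d=cams.grab_frame('wrist'); save(cv2.resize(im,None,fx=1.5,fy=1.5,interpolation=cv2.INTER_CUBIC),'w12.png')
P=cloud('wrist',d,T);print([P[int(v/1.5)-2:int(v/1.5)+3,int(u/1.5)-2:int(u/1.5)+3,2].mean().round(4) for u,v in((330,50),(430,50),(330,250),(430,250))])
```

```text
t 10.6333 tcp [ 0.4967 -0.0691 -0.0013] F [-1.3 -0.9  1.7] w 0.0877
shift [ 0.017 -0.003 -0.015] dist mm 0.9247083927884846 turn [-0.033  0.021  0.007]
[np.float64(0.0279), np.float64(0.0277), np.float64(0.0279), np.float64(0.0281)]
```

View pics/w12.png

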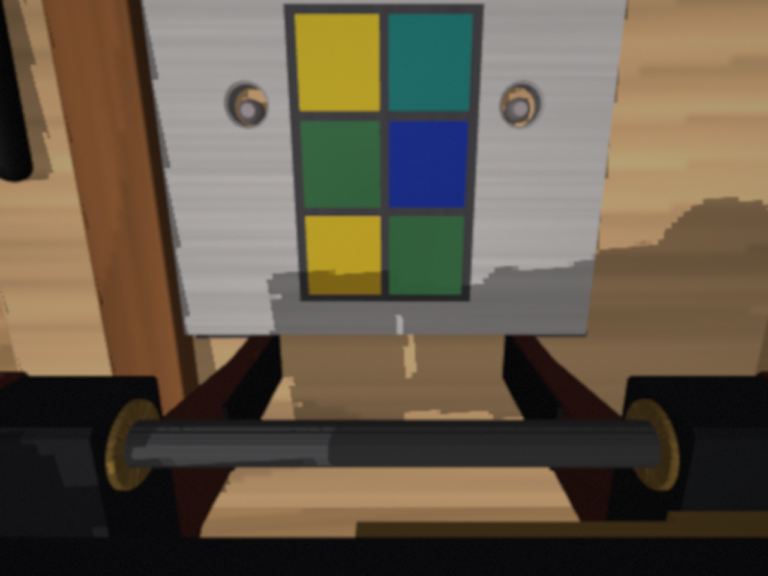

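The plate has dropped. Its height is uniform front to back and both pins stand inside their holes. I'll withdraw and check.

Call:
{"api": "drive_tool", "payload": {"series": [[-1,[0,0,0.2],[0,0,0]],[-1,[0,0,0.6],[0,0,0]],[-1,[-0.5,0,0.8],[0,0,0]],[-1,[-1.4,0,0.8],[0,0,0]],[-1,[-2.3,0,0.8],[0,0,0]],[-1,[-3.0,0,0.8],[0,0,0]],[-1,[-3.5,0,0.8],[0,0,0]],[-1,[-3.5,0,0.8],[0,0,0]],[-1,[-3.5,0,0.8],[0,0,0]]]}}

```text
clock: 11.43
tcp_pos: [0.4657, -0.0666, 0.1398]
tcp_rot: [[0.001, -0.085, -0.996], [0.0, -0.996, 0.085], [-1.0, -0.0, -0.001]]
contact_force: [-0.6, -0.1, -0.8]
gripper_width: 0.0877
```

Run:
```python
from h import *
T=wristT();im,d=cams.grab_frame('wrist'); save(cv2.resize(im,None,fx=1.5,fy=1.5,interpolation=cv2.INTER_CUBIC),'w13.png');np.savez('w13.npz',im=im,d=d,T=T)
im,d=cams.grab_frame('scene');save(cv2.resize(im[150:280,110:310],None,fx=4,fy=4,interpolation=cv2.INTER_CUBIC),'s13.png')
go([.45,-.07,.14])
```

```text
t 11.5333 tcp [ 0.4645 -0.0664  0.137 ] F [ 0.3 -0.  -0.6] w 0.0877
shift [-0.073  0.121  0.353] dist mm 15.205345100631087 turn [-0.034  0.039  0.009]
```

View pics/w13.png

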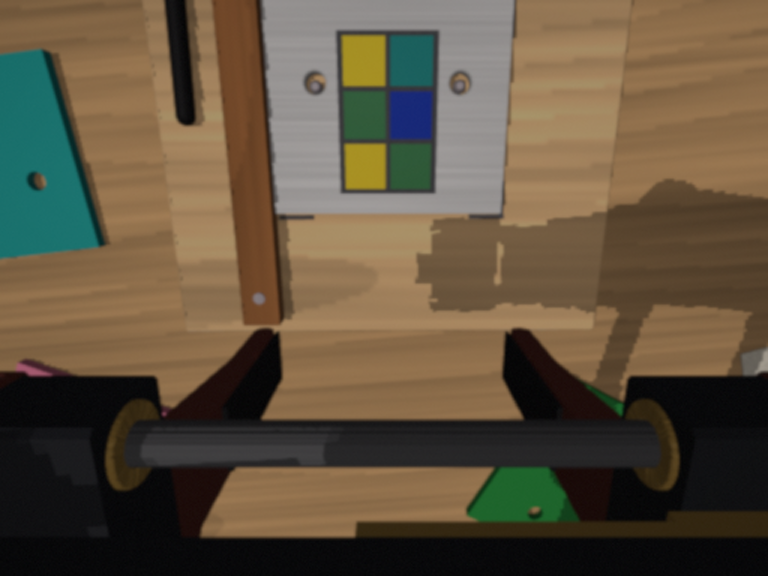

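View pics/s13.png

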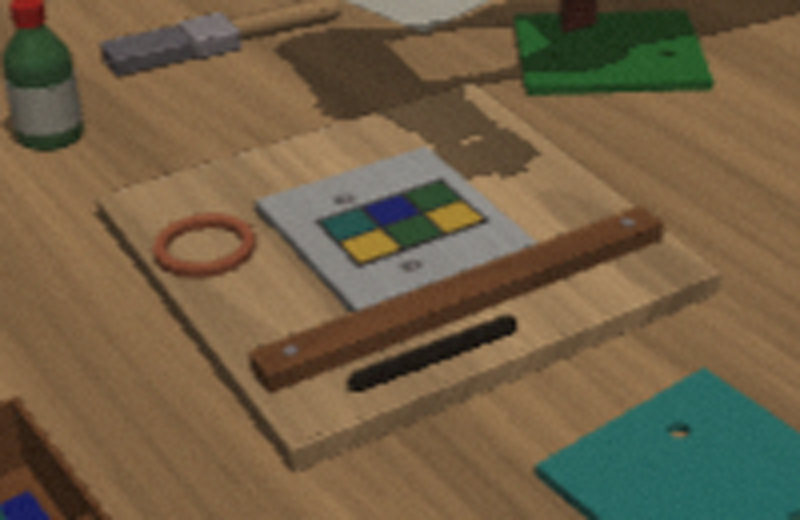

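The pictures show both pins in their holes, at wrist (315,84) and (460,84), and the plate edges on the corner marks. One depth check of height and tilt is left before handing in.

Run:
```python
from h import *
z=np.load('w13.npz');P=cloud('wrist',z['d'],z['T'])
def fit(r):
    u0,u1,v0,v1=[int(a/1.5) for a in r];q=P[v0:v1,u0:u1].reshape(-1,3);A=np.c_[q[:,:2]-q[:,:2].mean(0),np.ones(len(q))];return np.linalg.lstsq(A,q[:,2],rcond=None)[0]
print('plate',fit((345,495,95,205)),'board R',fit((515,600,20,170)),'board near',fit((320,410,230,315)))
job.finish_job()
s=observe();print(s['clock'])
```

```text
plate [-0.02931915  0.04562149  0.02847923] board R [-0.09086223  0.55216695  0.02021383] board near [ 0.26613843 -0.09124715  0.01998468]
the job is handed in; nothing more can be done
the job is handed in; nothing more can be done
```

The plate is seated over both pins and I handed the job in at about 11.5 s; no verdict is reported.

- **What I did:** I pushed the plate's right edge to the left with the shut fingertips until it lay along the fence (peak reading about 8.5 N). Then I pushed its rear edge away from the robot with the open fingers (about 2 N) until it dropped over both pins, and withdrew.
- **Last checks passed:** The wrist picture shows a pin inside each hole and the rear edge on the corner marks. In the depth image the plate's top is about 8.4 mm above the board, against a plate thickness of 8 mm. The robot was clear of the plate, and the other things on and near the jig look unmoved.
- **Checks that disagreed:**
  - **Fingertip height:** The real fingertips sit about 23 mm above the reported TCP, so my first sideways pass went over the plate without touching it. I found this in the depth images and corrected for it.
  - **Tilt:** The final depth fit gave a plate slope of about 0.05 rad, above the 0.02 limit. I don't trust that number, because the same fit gave 0.28 and 0.56 rad for the flat board. The evidence for flatness is the depth reading just after the drop, which was the same front and back within 0.4 mm. The final 8.4 mm height also supports it.
  - **Height offset:** Absolute heights from the wrist camera read about 2 mm high throughout.

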